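Put the returned plastic fittings away at a plumbing counter

ROBOT

A 6-joint arm with a two-finger parallel gripper is mounted at the origin on the work surface. World frame = base frame: x ahead of the robot, y to its left, z up, the work surface at z = 0. Lengths are in mm, angles in degrees, forces in N, time in s.
With the tool pointing down it reaches from about 350 to 850 mm from the base axis. Payload 8.1 kg.
Tool frame: the origin (TCP) lies midway between the tips of the shut fingers; the grasp point (between the pads) lies 19 mm behind it (r.grip_depth is the distance from the TCP to the grasp point, in mm); z points along the fingers, y is the direction in which the jaws open and shut (so a half turn about z gives the same grasp; the last joint's range is limited). The gripper opens to 85 mm and grips with 20 to 120 N. Pads are 22 mm wide; open, the fingers measure 114 mm over their backs; the gripper's body (76 mm by 85 mm) begins 54 mm behind the grasp point. The pads swing forward as they close: fully open they stand 13 mm farther back than shut.
Start: joints at [-80.237, 7.471, 85.268, -0, 87.261, -4.893], TCP at [151.832, -580.476, 231.292] pointing down, gripper open.
Joint ranges: [-169.43, 169.43], [-51.17, 129.36], [1.28, 143.12], [-76.62, 256.62], [0, 156.53], [-152.29, 152.29]. Speed limits (degrees/s): [136.94, 136.94, 159.86, 180, 180, 180].

INTERFACE

Orientations are given as [roll, pitch, yaw] about the fixed x, y, z axes, in that order (R = Rz(yaw) Ry(pitch) Rx(roll)).
In Python, from bench import r, imaging gives the robot as it stands.
- The arm moves only by the shell command python3 -m creep 'ROWS' [FORCE]. ROWS is text: rows parted by semicolons, each of 7 numbers parted by spaces: the shift along the tool's x, y, z in cm, then the turn, a rotation vector about the tool's x, y, z in degrees, then the finger opening in cm, from 0 to 8.54. In form: dx dy dz ax ay az gripper; .... A call has 1 to 20 rows; each row is the pose to reach, as a shift and turn from the pose measured when the call began, along the tool's axes at that moment; what a row does not reach only later rows make up. A row lasts 1/10 s, in which the tool goes at most 50 mm and 8.59 degrees, less where a joint would pass 70% of its speed; a pose out of reach is approached as far as the arm can. A call with a gripper value outside its range is refused whole. The fingers move at their own pace and stop on an object; FORCE is the grip in N (left out, the last holds). Time passes only in rows, so rows that repeat a pose let the fingers close. It gives the time, the measured TCP pose, the force and the opening at its end, in the units of the state.
- r.sense(): the state, without advancing time (a new reading comes with each control period).
- imaging.snapshot(name): name is "side" or "top" or "wrist"; returns the picture (420x560x3 uint8, red, green, blue); there is no depth.
- imaging.camera_info(name): a dict with "camera_matrix" (3x3 intrinsics, pixels), "R" (3x3) and "t" (3): a world point X has camera coordinates R X + t. Camera axes: x right, y down, z forward; pixel columns grow to the right and rows downward; lengths in mm; the calibration is good to about 2 mm. A picture is of the moment at which its call begins: read the wrist's pose just before it. camera_info takes no time and is no camera call; for the wrist camera it gives the pose at the moment of the call.
- r.hand_in(): hands the job in, once; it reports no verdict.
The state is a dict: "time": time; "joint_pos": joint angles; "qd": joint speeds; "joint_efforts": joint torques, N m; "tool_pos": TCP position; "tcp_rot": TCP orientation; "ft_force": force on the tool from outside, world axes, zero at the start; "wrist_torque": the same for the moment, N m; "finger_gap": finger opening in mm.
Only numpy, scipy, OpenCV 4.12 (cv2) and the standard library are available. Lean on these libraries where they do the work, as an engineer would, in place of code of your own. Each camera call takes 0.05 s, during which the arm holds its last target.

TASK

Put each of the three white plastic fittings into the blue tray whose card shows its shape: the straight socket in the ring tray, standing upright, the elbow in the L tray and the tee in the T tray, both lying flat on the tray floor. Leave the brass fittings where they are.

Things in the scene. Friction and masses are not known exactly. Their poses are not given: they have to be found in the camera images.
- white_socket: White plastic, 40 to 85 g: straight pipe socket, an upright open tube 50 mm outside, 40 inside, 45 tall. Origin: centre of its underside; z up along the tube. Grip across the outside.
- white_elbow: White plastic, 40 to 85 g: 90 degree pipe elbow lying flat, 32 mm tall, an L in a 54 mm square. Origin: underside, middle of the square; z up. Pipe axes cross at x = y = -11 mm, 16 mm up; legs run along +x and +y to +27 mm. Last 24 mm of each leg: collar 32 mm thick, as is the round corner. Grip across a collar, e.g. at (12, -11) closing along y.
- white_tee: White plastic, 40 to 85 g: pipe tee lying flat, 32 mm tall, 72 mm (x) by 60 mm (y). Origin: underside, middle of that rectangle; z up. Run along x at y = -14 mm, 16 mm up; branch from its middle along +y to +30 mm. Last 24 mm of each end: collar 32 mm thick (rest 29). Grip across the branch, e.g. at (0, 17) closing along x.
- brass_socket: Yellow brass, 160 g, to be left alone: straight pipe socket, an upright open tube 50 mm outside, 40 inside, 45 tall. Origin: centre of its underside; z up along the tube. Grip across the outside.
- brass_elbow: Yellow brass, 160 g, to be left alone: 90 degree pipe elbow lying flat, 32 mm tall, an L in a 54 mm square. Origin: underside, middle of the square; z up. Pipe axes cross at x = y = -11 mm, 16 mm up; legs run along +x and +y to +27 mm. Last 24 mm of each leg: collar 32 mm thick, as is the round corner. Grip across a collar, e.g. at (12, -11) closing along y.
- brass_tee: Yellow brass, 160 g, to be left alone: pipe tee lying flat, 32 mm tall, 72 mm (x) by 60 mm (y). Origin: underside, middle of that rectangle; z up. Run along x at y = -14 mm, 16 mm up; branch from its middle along +y to +30 mm. Last 24 mm of each end: collar 32 mm thick (rest 29). Grip across the branch, e.g. at (0, 17) closing along x.
- ring_tray: Blue open tray, fixed to the counter, whose white card shows a ring (a round socket seen from above) in black. Square, 124 mm outside, 116 inside, walls 28 mm high, floor 4 mm above the counter. Origin: middle of the tray at counter height; x, y along its sides, z up. On its +x side a solid ledge, 90 mm wide, 22 high, reaches to x = +118 mm and carries the card.
- L_tray: Blue open tray, fixed to the counter, whose white card shows an L (an elbow) in black. Square, 124 mm outside, 116 inside, walls 28 mm high, floor 4 mm above the counter. Origin: middle of the tray at counter height; x, y along its sides, z up. On its +x side a solid ledge, 90 mm wide, 22 high, reaches to x = +118 mm and carries the card.
- T_tray: Blue open tray, fixed to the counter, whose white card shows a T (a tee) in black. Square, 124 mm outside, 116 inside, walls 28 mm high, floor 4 mm above the counter. Origin: middle of the tray at counter height; x, y along its sides, z up. On its +x side a solid ledge, 90 mm wide, 22 high, reaches to x = +118 mm and carries the card.
Things that resemble listed ones, but are neither listed nor needed, are in the scene too. Leave any green or purple look-alike of the white_socket alone. Leave any green or turquoise look-alike of the white_elbow alone.

How it is judged:
By the outcome, as a careful person would: the job done as asked, in the order asked, and still so for the second after the job is handed in, with the robot touching nothing.
It also fails if it takes over 80 s, if anything falls off the work surface, if the arm or the gripper's body presses on something with over 40 N, if the wrist force passes 120 N, or if a joint passes its speed limit or range.

## Working session

There is one attempt and no reset: what is moved stays moved. The work goes in short steps, Python scripts to look and compute and a shell command to move; the robot and the scene stay as the last step left them, time stands still between calls to the robot, and variables do not carry over. Pictures are saved under pics/ and viewed, and the job is handed in when it is done.

```bash
ls; mkdir -p pics; python3 - <<'E'
from bench import r, imaging
import cv2
for n in ["top","side","wrist"]:
    i=imaging.camera_info(n); print(n,i)
    cv2.imwrite(f"pics/{n}0.png",imaging.snapshot(n)[:,:,::-1])
print(r.sense())
E
```

```text
pics
top {'camera_matrix': array([[379.47563468,   0.        , 281.24909373],
       [  0.        , 379.47563468, 203.16707229],
       [  0.        ,   0.        ,   1.        ]]), 'R': array([[-1.91642995e-02, -9.99816335e-01, -1.61083690e-04],
       [-9.87349945e-01,  1.89507084e-02, -1.57419681e-01],
       [ 1.57393821e-01, -2.85779194e-03, -9.87531781e-01]]), 't': array([ 16.0472102 , 458.52833794, 834.60441882])}
side {'camera_matrix': array([[542.4841461 ,   0.        , 270.03128809],
       [  0.        , 542.4841461 , 209.40441726],
       [  0.        ,   0.        ,   1.        ]]), 'R': array([[ 0.98499039, -0.17171088,  0.01758685],
       [-0.07529925, -0.51913944, -0.85136611],
       [ 0.15531885,  0.83726317, -0.52427707]]), 't': array([-449.96818173,   48.56442184, 1255.61174086])}
wrist {'camera_matrix': array([[350.16663738,   0.        , 282.89079357],
       [  0.        , 350.16663738, 212.5629478 ],
       [  0.        ,   0.        ,   1.        ]]), 'R': array([[ 0.25329281, -0.96738634, -0.00253396],
       [-0.92697415, -0.24345915,  0.28538845],
       [-0.2766978 , -0.06993793, -0.95840858]]), 't': array([-599.12614689,  -36.59551249,  379.81444361])}
{'time': 0.15, 'joint_pos': array([-8.02354641e+01,  7.50605780e+00,  8.53154979e+01, -6.05429291e-04,
        8.72601477e+01, -4.89168999e+00]), 'qd': array([-0.0277163 , -0.17306025, -0.12167363,  0.02968902,  0.03376235,
        0.01251245]), 'joint_efforts': array([-3.12886432e-04, -5.70063615e+01, -5.01158702e+01, -4.21007690e-04,
        9.62785474e-03, -3.24626376e-05]), 'tool_pos': array([ 151.77196638, -580.05528937,  230.47084085]), 'tcp_rot': array([-1.79918543e+02, -6.36454629e-03,  1.46562507e+01]), 'ft_force': array([0.43950557, 0.2104163 , 0.34457034]), 'wrist_torque': array([0.07806248, 0.04066638, 0.01881863]), 'finger_gap': 85.57048149766224}
```

View pics/top0.png

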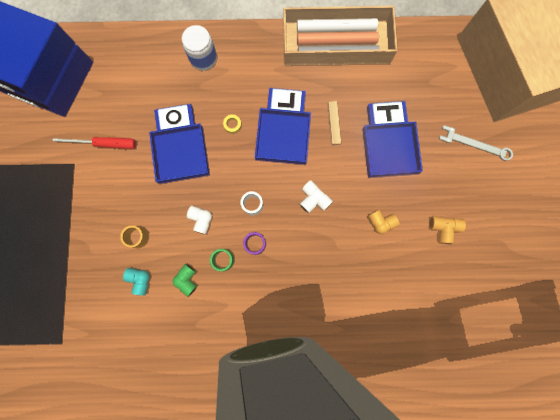

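View pics/side0.png

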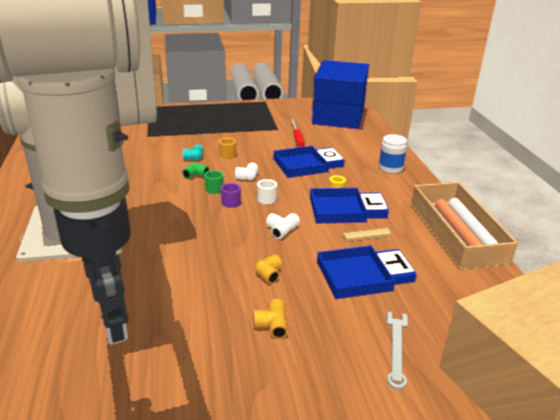

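View pics/wrist0.png

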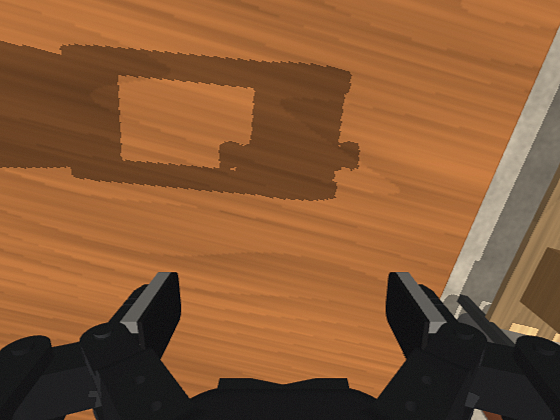

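The top view shows these candidates, as pixel positions:
- **Socket:** white (252,203). Look-alikes are green (222,260), purple (255,243), brass (133,237) and a flat yellow ring (232,123).
- **Elbow:** white (199,219). Look-alikes are green (186,281), turquoise (138,281) and brass (383,222).
- **Tee:** white (316,197). The look-alike is brass (449,229).
- **Trays:** ring (180,153), L (283,136), T (392,149).

Next I'll check a close crop.

```bash
cat > h.py <<'E'
import numpy as np, cv2
from bench import r, imaging
def ray(info,uv,z):
    K,R,t=info['camera_matrix'],info['R'],info['t']
    uv=np.atleast_2d(uv).astype(float)
    d=np.c_[(uv[:,0]-K[0,2])/K[0,0],(uv[:,1]-K[1,2])/K[1,1],np.ones(len(uv))]@R
    c=-R.T@t
    return (c+d*((z-c[2])/d[:,2])[:,None])[:,:2]
def proj(info,X):
    p=np.atleast_2d(X)@info['R'].T+info['t']; p=p@info['camera_matrix'].T
    return p[:,:2]/p[:,2:]
def white(im):
    h=cv2.cvtColor(im,cv2.COLOR_RGB2HSV)
    return ((h[...,1]<60)&(h[...,2]>120)).astype(np.uint8)
E
python3 - <<'E'
from h import *
im=cv2.imread('pics/top0.png'); rgb=im[:,:,::-1].copy()
c=cv2.resize(im[80:260,140:440],None,fx=2.6,fy=2.6,interpolation=cv2.INTER_CUBIC); cv2.imwrite('pics/crop.png',c)
i=imaging.camera_info('top')
m=white(rgb); n,l,s,cc=cv2.connectedComponentsWithStats(m)
for k in range(1,n):
    if s[k,4]>40: print(k,s[k],cc[k].round(1),ray(i,cc[k],20).round(0))
h=cv2.cvtColor(rgb,cv2.COLOR_RGB2HSV)
b=((h[...,0]>105)&(h[...,0]<130)&(h[...,1]>150)).astype(np.uint8)
n,l,s,cc=cv2.connectedComponentsWithStats(b)
for k in range(1,n):
    if s[k,4]>800:
        rc=cv2.minAreaRect(np.argwhere(l==k)[:,::-1].astype(np.float32)); print('blue',s[k],[ray(i,p,28).round(0)[0] for p in cv2.boxPoints(rc)],ray(i,rc[0],28))
E
```

```text
1 [   0    0  486   23 7361] [220.2   8.3] [[967. 153.]]
2 [297  18  81  14 996] [336.6  24.6] [[ 916. -141.]]
3 [182  25  32  34 805] [196.7  41.5] [[876. 212.]]
4 [298  45  82   6 332] [338.   47.7] [[ 853. -142.]]
11 [271  88  31  23 501] [285.5  98.6] [[720.  -8.]]
12 [ 7 93 29 13 59] [20.9 98.9] [[732. 639.]]
16 [370 101  34  23 491] [387.8 112.6] [[ 679. -256.]]
18 [158 104  32  26 457] [173.2 116.4] [[680. 265.]]
25 [168 112  11  10  78] [173.1 116.5] [[679. 266.]]
32 [439 126  74  34 569] [474.2 143.1] [[ 598. -458.]]
38 [ 53 138  39   5  90] [ 71.7 140.4] [[624. 508.]]
45 [300 181  33  32 555] [314.4 197.5] [[473. -71.]]
46 [240 191  23  24 237] [251.3 202.3] [[465.  77.]]
47 [187 206  25  28 436] [199.5 218.5] [[429. 198.]]
blue [   0    2   57   88 3678] [array([989., 709.]), array([987., 567.]), array([752., 550.]), array([755., 686.])] [[868.32390208 628.06076465]]
blue [ 255  113   55   49 2142] [array([572.,  68.]), array([682.,  57.]), array([669., -64.]), array([559., -52.])] [[619.80531098   2.21191649]]
blue [ 150  126   58   56 2225] [array([638., 319.]), array([652., 195.]), array([531., 179.]), array([518., 300.])] [[584.04212526 248.27104341]]
```

View pics/crop.png

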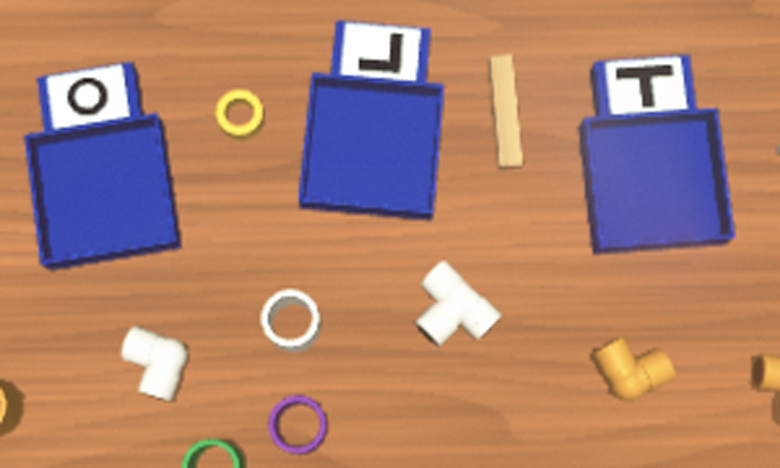

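The crop confirms it: the white tee is at crop (457,305), the white socket at (290,320) and the white elbow at (157,362). Tray cards read ring, L and T from left to right. Next I'll move the wrist camera over the white parts.

```bash
cat >> h.py <<'E'
from scipy.spatial.transform import Rotation as Ro
def go(x,y,z,yaw):
    s=r.sense(); Rt=Ro.from_euler('xyz',s['tcp_rot'],degrees=True)
    d=Rt.inv().apply(np.array([x,y,z])-s['tool_pos'])/10
    yaw0=yaw
    T=Ro.from_euler('xyz',[180,0,yaw0],degrees=True)
    v=(Rt.inv()*T).as_rotvec(degrees=True)
    print('go',d.round(2),v.round(1))
def st():
    s=r.sense(); print('t',s['time'],s['tool_pos'].round(1),s['tcp_rot'].round(1),'F',s['ft_force'].round(1),'gap',round(s['finger_gap'],1),'j',s['joint_pos'].round(0))
E
python3 - <<'E'
from h import *
s=r.sense(); i=imaging.camera_info('wrist'); c=-i['R'].T@i['t']
Rt=Ro.from_euler('xyz',s['tcp_rot'],degrees=True)
print('cam in tool',Rt.inv().apply(c-s['tool_pos']))
co=Rt.inv().apply(i['R']);print(co.round(3))
go(400,60,250,90)
E
```

```text
cam in tool [  73.43572008    0.30701853 -142.59630975]
[[ 0.     1.     0.001]
 [-0.958  0.001 -0.286]
 [-0.286 -0.001  0.958]]
go [ 40.21 -55.64  -1.87] [ -0.1  -0.1 -75.3]
```

```bash
python3 -m creep '41 -53 -1.9 0 0 -75.3 8.5;41 -53 -1.9 0 0 -75.3 8.5;41 -53 -1.9 0 0 -75.3 8.5;41 -53 -1.9 0 0 -75.3 8.5;41 -53 -1.9 0 0 -75.3 8.5;41 -53 -1.9 0 0 -75.3 8.5;41 -53 -1.9 0 0 -75.3 8.5;41 -53 -1.9 0 0 -75.3 8.5;41 -53 -1.9 0 0 -75.3 8.5;41 -53 -1.9 0 0 -75.3 8.5;41 -53 -1.9 0 0 -75.3 8.5;41 -53 -1.9 0 0 -75.3 8.5;41 -53 -1.9 0 0 -75.3 8.5;41 -53 -1.9 0 0 -75.3 8.5;41 -53 -1.9 0 0 -75.3 8.5;41 -53 -1.9 0 0 -75.3 8.5;41 -53 -1.9 0 0 -75.3 8.5;41 -53 -1.9 0 0 -75.3 8.5;41 -53 -1.9 0 0 -75.3 8.5;41 -53 -1.9 0 0 -75.3 8.5'; python3 - <<'E'
from h import *
st(); i=imaging.camera_info('wrist'); im=imaging.snapshot('wrist'); np.savez('w1',im=im,**i)
cv2.imwrite('pics/w1.png',im[:,:,::-1]); st()
E
```

```text
time: 2.15
tool_pos: [414.3, 35.8, 250.4]
tcp_rot: [-180.0, -0.1, 89.9]
ft_force: [0.3, -0.6, 0.5]
finger_gap: 84.9
t 2.15 [414.3  35.8 250.4] [-1.80e+02 -1.00e-01  8.99e+01] F [ 0.3 -0.6  0.5] gap 84.9 j [ -2. -23. 111.   0.  92.  -2.]
t 2.2 [414.3  35.9 250.4] [ 1.80e+02 -1.00e-01  8.99e+01] F [0.6 1.  1.1] gap 85.0 j [ -2. -23. 111.   0.  92.  -2.]
```

View pics/w1.png

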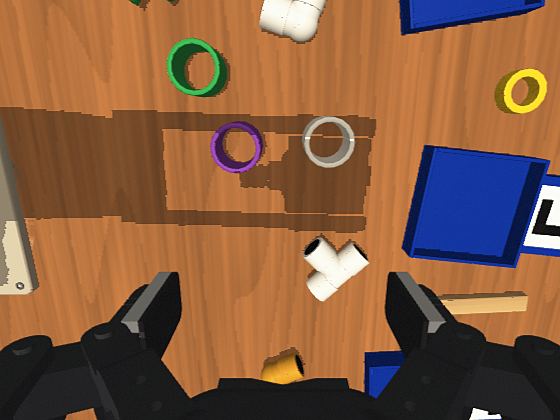

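The wrist view shows the white socket at (328,141), the white tee at (335,265), the white elbow cut off at (293,15) and the purple ring next to the socket at (237,147). I'll measure the socket and tee.

```bash
python3 - <<'E'
from h import *
i=dict(np.load('w1.npz')); im=i['im']; m=white(im)
t=dict(imaging.camera_info('top')); tim=cv2.imread('pics/top0.png')[:,:,::-1].copy(); tm=white(tim)
def comp(m,box):
    x0,y0,x1,y1=box; q=np.zeros_like(m); q[y0:y1,x0:x1]=m[y0:y1,x0:x1]
    q=cv2.morphologyEx(q,cv2.MORPH_CLOSE,np.ones((3,3),np.uint8))
    cs,_=cv2.findContours(q,cv2.RETR_EXTERNAL,cv2.CHAIN_APPROX_NONE); return max(cs,key=cv2.contourArea)[:,0,:]
h=cv2.cvtColor(im,cv2.COLOR_RGB2HSV); q=((h[...,1]<70)&(h[...,2]>90)).astype(np.uint8)
for nm,info,mm,box in [('w',i,q,(290,105,370,180)),('t',t,tm,(235,185,270,220))]:
    c=comp(mm,box); p=ray(info,c,45).astype(np.float32)
    print(nm,len(c),cv2.minEnclosingCircle(p),'cam',(-info['R'].T@info['t']).round(0),'ell',cv2.fitEllipse(p))
cv2.imwrite('pics/w1m.png',cv2.resize(np.hstack([q[90:310,280:400]*255,cv2.cvtColor(im,cv2.COLOR_RGB2GRAY)[90:310,280:400]]),None,fx=2.7,fy=2.7))
for nm,info,mm,box in [('w',i,q,(295,225,375,305)),('t',t,tm,(295,178,337,217))]:
    c=comp(mm,box); p=ray(info,c,16).astype(np.float32)
    hu=cv2.convexHull(p)[:,0]; print(nm,cv2.minAreaRect(p), cv2.approxPolyDP(hu[:,None],5,True)[:,0].round(0).tolist())
E
```

```text
w 147 ((459.3425598144531, 78.42848205566406), 26.385835647583008) cam [415. 108. 393.] ell ((459.3059387207031, 77.64188385009766), (48.01628875732422, 51.71790313720703), 58.635318756103516)
t 62 ((459.974365234375, 74.10087585449219), 27.18716812133789) cam [322.  10. 896.] ell ((459.9302978515625, 74.93853759765625), (48.19235610961914, 52.81208801269531), 110.6973876953125)
w ((466.9634094238281, -66.45367431640625), (78.03386688232422, 64.83956146240234), 44.21648025512695) [[457.0, -33.0], [438.0, -57.0], [444.0, -94.0], [465.0, -114.0], [514.0, -63.0], [496.0, -40.0]]
t ((470.6897277832031, -66.32655334472656), (71.82567596435547, 58.96074295043945), 43.68240737915039) [[514.0, -60.0], [495.0, -42.0], [459.0, -37.0], [440.0, -55.0], [446.0, -93.0], [465.0, -112.0]]
```

View pics/w1m.png

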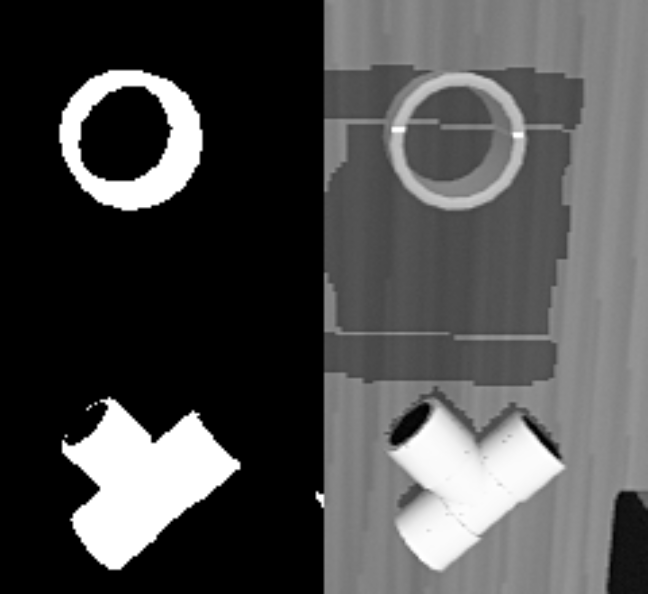

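```bash
python3 -m creep '4.1 4.6 5 0 0 0 7;4.1 4.6 10 0 0 0 7;4.1 4.6 14 0 0 0 7;4.1 4.6 17 0 0 0 7;4.1 4.6 19 0 0 0 7;4.1 4.6 21 0 0 0 7;4.1 4.6 23 0 0 0 7;4.1 4.6 24.5 0 0 0 7;4.1 4.6 24.5 0 0 0 7;4.1 4.6 24.5 0 0 0 7;4.1 4.6 24.5 0 0 0 4;4.1 4.6 24.5 0 0 0 4;4.1 4.6 24.5 0 0 0 4;4.1 4.6 24.5 0 0 0 4;4.1 4.6 24.5 0 0 0 4;4.1 4.6 24.5 0 0 0 4' 35; python3 - <<'E'
from h import *
st(); im=imaging.snapshot('wrist')
cv2.imwrite('pics/w2.png',im[:,:,::-1]); go(584,248,120,83)
E
```

```text
time: 3.8
tool_pos: [461.6, 77.2, 6.9]
tcp_rot: [179.9, -0.1, 89.9]
ft_force: [-1.4, -0.1, 6.2]
finger_gap: 49.9
t 3.8 [461.6  77.2   6.9] [ 1.799e+02 -1.000e-01  8.990e+01] F [-1.4 -0.1  6.2] gap 49.9 j [  3.   1. 117.   0.  62.   3.]
go [ 17.12  12.23 -11.25] [ 0.1 -0.1  6.9]
```

View pics/w2.png

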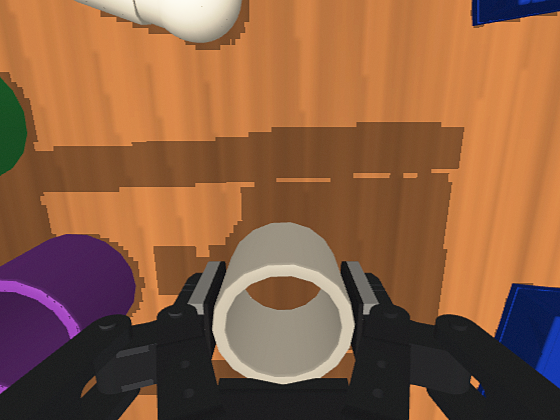

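The socket is held between the pads at (285,300). I'll lift it and carry it to the ring tray.

```bash
python3 -m creep '0 0 -4 0 0 0 4;0 0 -8 0 0 0 4;2 1.5 -11 0 0 0 4;6 4.3 -11 0 0 0 4;10 7.2 -11 0 0 0 4;14 10 -11 0 0 0 4;17.2 12.6 -11 0 0 6.9 4;17.2 12.6 -11 0 0 6.9 4;17.2 12.6 -9 0 0 6.9 4;17.2 12.6 -6 0 0 6.9 4;17.2 12.6 -4 0 0 6.9 4;17.2 12.6 -2.5 0 0 6.9 4;17.2 12.6 -2.5 0 0 6.9 4;17.2 12.6 -2.5 0 0 6.9 4'; python3 - <<'E'
from h import *
st(); im=imaging.snapshot('wrist')
cv2.imwrite('pics/w3.png',im[:,:,::-1]); 
E
```

```text
time: 5.25
tool_pos: [588.2, 248.8, 33.3]
tcp_rot: [179.8, -0.1, 83.0]
ft_force: [-0.6, -0.2, -0.4]
finger_gap: 49.8
t 5.25 [588.2 248.8  33.3] [ 1.798e+02 -1.000e-01  8.300e+01] F [-0.6 -0.2 -0.4] gap 49.8 j [18. 23. 89.  0. 68. 25.]
```

View pics/w3.png

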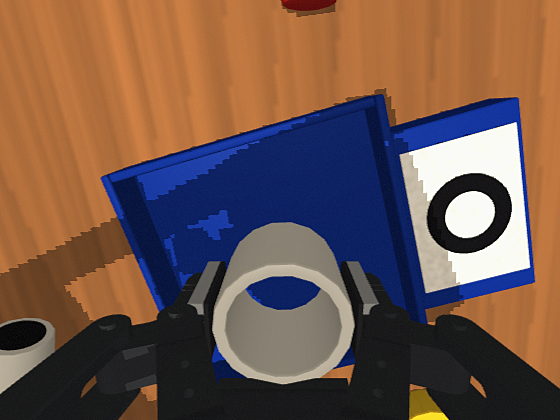

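```bash
python3 - <<'E'
from h import *
i=imaging.camera_info('wrist')
print(ray(i,[[103,177],[383,95],[200,318]],28).round(0), ray(i,[[469,213]],22))
c=ray(i,[[103,177]],28)[0]; d=ray(i,[[383,95]],28)[0]; u=(d-c)/np.linalg.norm(d-c); print(np.linalg.norm(d-c),np.degrees(np.arctan2(u[1],u[0])), (c+d)/2+62*np.array([u[1],-u[0]]))
E
```

```text
[[518. 303.]
 [639. 321.]
 [547. 229.]] [[678.28195672 264.71036901]]
122.30811359680962 8.867525193580782 [588.42272103 250.67589861]
```

The tray centre measures (588,251) and the TCP is at (588,249), so I'll lower and release.

```bash
python3 -m creep '0 0 1 0 0 0 4;0 0 1.6 0 0 0 4;0 0 2.0 0 0 0 4;0 0 2.2 0 0 0 4;0 0 2.2 0 0 0 4;0 0 2.2 0 0 0 4;0 0 2.2 0 0 0 6.2;0 0 2.2 0 0 0 6.2;0 0 2.2 0 0 0 6.2;0 0 0 0 0 0 6.2;0 0 -3 0 0 0 6.2;0 0 -8 0 0 0 6.2;0 0 -13 0 0 0 6.2;0 0 -18 0 0 0 6.2;0 0 -21 0 0 0 6.2;0 0 -21 0 0 0 6.2'; python3 - <<'E'
from h import *
st(); im=imaging.snapshot('wrist')
cv2.imwrite('pics/w4.png',im[:,:,::-1]); go(410,140,250,90)
E
```

```text
time: 6.9
tool_pos: [590.9, 249.6, 251.9]
tcp_rot: [179.2, -0.4, 83.0]
ft_force: [1.2, 0.6, 0.5]
finger_gap: 61.9
t 6.9 [590.9 249.6 251.9] [179.2  -0.4  83. ] F [1.2 0.6 0.5] gap 61.9 j [18. 13. 78.  0. 89. 25.]
go [-13.03 -16.5   -0.42] [ 0.6 -0.3 -7. ]
```

View pics/w4.png

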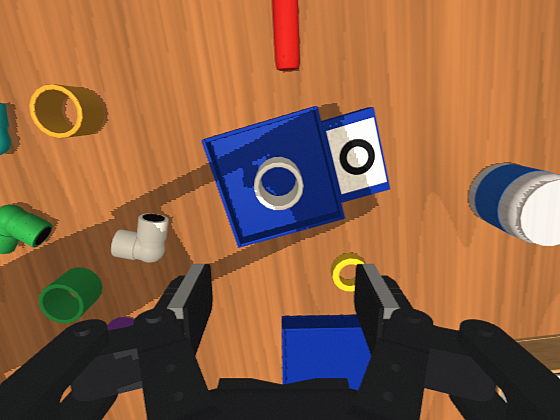

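The socket stands upright in the ring tray at (278,183). The white elbow is at (142,238), so I'll move to view it.

```bash
python3 -m creep '-13 -16.5 0 0 0 -7 8.5;-13 -16.5 0 0 0 -7 8.5;-13 -16.5 0 0 0 -7 8.5;-13 -16.5 0 0 0 -7 8.5;-13 -16.5 0 0 0 -7 8.5;-13 -16.5 0 0 0 -7 8.5;-13 -16.5 0 0 0 -7 8.5;-13 -16.5 0 0 0 -7 8.5'; python3 - <<'E'
from h import *
st(); i=imaging.camera_info('wrist'); im=imaging.snapshot('wrist'); np.savez('w5',im=im,**i)
cv2.imwrite('pics/w5.png',im[:,:,::-1])
h=cv2.cvtColor(im,cv2.COLOR_RGB2HSV); q=((h[...,1]<70)&(h[...,2]>90)).astype(np.uint8)
n,l,s,c=cv2.connectedComponentsWithStats(q)
for k in range(1,n):
    if s[k,4]>300: print(s[k],c[k].round(0),ray(i,c[k],16).round(0))
E
```

```text
time: 7.75
tool_pos: [410.9, 140.8, 245.5]
tcp_rot: [179.4, -0.2, 90.0]
ft_force: [0.4, -0.2, 0.1]
finger_gap: 84.7
t 7.75 [410.9 140.8 245.5] [179.4  -0.2  90. ] F [ 0.4 -0.2  0.1] gap 84.7 j [ 12. -20. 109.   0.  90.  12.]
[ 526   13   34   83 1656] [541.  55.] [[668. 265.]]
[ 430   40   75   60 3000] [468.  70.] [[599. 251.]]
[543  41  17  26 350] [552.  54.] [[679. 266.]]
[ 262   94   66   57 2274] [296. 123.] [[428. 200.]]
[   0  206   44  145 3875] [ 15. 284.] [[101.  18.]]
[121 272  49  61 813] [143. 302.] [[248.  -7.]]
[397 272  49  61 813] [422. 302.] [[581.  -8.]]
[ 508  275   52   57 1634] [538. 302.] [[722. -10.]]
[ 302  319   62   59 1961] [330. 348.] [[473. -72.]]
```

View pics/w5.png

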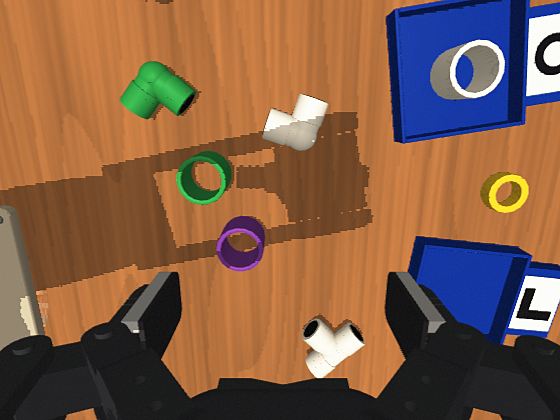

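```bash
python3 - <<'E'
from h import *
i=dict(np.load('w5.npz')); im=i['im']
h=cv2.cvtColor(im,cv2.COLOR_RGB2HSV); q=((h[...,1]<70)&(h[...,2]>90)).astype(np.uint8); 
q[:85]=0;q[160:]=0;q[:,:255]=0;q[:,335:]=0
cs,_=cv2.findContours(q,cv2.RETR_EXTERNAL,cv2.CHAIN_APPROX_NONE); c=max(cs,key=cv2.contourArea)
p=ray(i,c[:,0],16).astype(np.float32); print(cv2.minAreaRect(p)); 
a=cv2.approxPolyDP(c,3,True)[:,0]; print(a.tolist(), ray(i,a,16).round(0).tolist())
v=im[75:170,245:345].copy(); v=cv2.resize(v,None,fx=6,fy=6,interpolation=cv2.INTER_CUBIC)
for k in a: cv2.circle(v,tuple(int(6*t) for t in (k-[245,75])),5,(255,0,0),-1)
cv2.imwrite('pics/w5c.png',v[:,:,::-1])
E
```

```text
((425.74755859375, 202.84356689453125), (54.34080505371094, 54.63835906982422), 71.78568267822266)
[[327, 104], [299, 94], [291, 115], [271, 109], [262, 137], [299, 150], [310, 147]] [[459.0, 219.0], [430.0, 228.0], [422.0, 208.0], [402.0, 214.0], [392.0, 186.0], [431.0, 173.0], [443.0, 176.0]]
```

View pics/w5c.png

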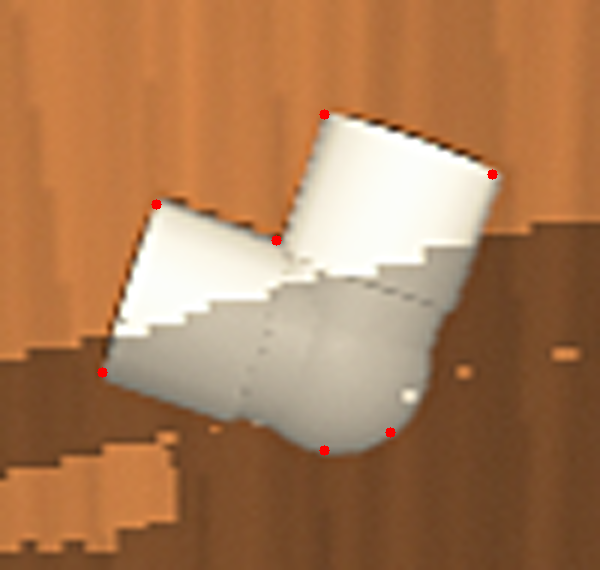

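Both sides measure 54 mm. The elbow centre is (425.7,202.8), with its +x leg at 71.8°. I'll grip that leg's outer part at (442,216) with yaw 72.

```bash
python3 - <<'E'
from h import *
go(441.8,216.5,80,71.8); go(441.8,216.5,2,71.8)
i=dict(np.load('w5.npz')); c,d=ray(i,[[416,237],[530,254]],28); u=(d-c)/np.linalg.norm(d-c); print(c,d,np.linalg.norm(d-c),np.degrees(np.arctan2(u[1],u[0])), (c+d)/2+62*np.array([u[1],-u[0]]))
E
```

```text
go [ 7.5   2.93 16.61] [ 0.5 -0.3 18.2]
go [ 7.47  2.85 24.41] [ 0.5 -0.3 18.2]
[560.28678315  79.03855235] [690.58670943  58.37698826] 131.9279008275528 -9.010330464928018 [615.7267686    7.47284291]
```

```bash
python3 -m creep '4 1.5 4 0 0 8 5;7.5 2.9 9 0 0 16 5;7.5 2.9 13 0.5 0 18.2 5;7.5 2.9 16.6 0.5 0 18.2 5;7.5 2.9 18 0.5 0 18.2 5;7.5 2.9 20 0.5 0 18.2 5;7.5 2.9 21.5 0.5 0 18.2 5;7.5 2.9 23 0.5 0 18.2 5;7.5 2.9 24 0.5 0 18.2 5;7.5 2.9 24.4 0.5 0 18.2 5;7.5 2.9 24.4 0.5 0 18.2 5;7.5 2.9 24.4 0.5 0 18.2 5;7.5 2.9 24.4 0.5 0 18.2 2.5;7.5 2.9 24.4 0.5 0 18.2 2.5;7.5 2.9 24.4 0.5 0 18.2 2.5;7.5 2.9 24.4 0.5 0 18.2 2.5;7.5 2.9 24.4 0.5 0 18.2 2.5;7.5 2.9 24.4 0.5 0 18.2 2.5' 35; python3 - <<'E'
from h import *
st(); im=imaging.snapshot('wrist')
cv2.imwrite('pics/w6.png',im[:,:,::-1])
E
```

```text
time: 9.6
tool_pos: [443.0, 217.1, 3.1]
tcp_rot: [179.9, -0.4, 71.8]
ft_force: [-1.2, -0.2, 6.4]
finger_gap: 30.4
t 9.6 [443.  217.1   3.1] [179.9  -0.4  71.8] F [-1.2 -0.2  6.4] gap 30.4 j [ 20.   5. 114.   0.  61.  38.]
```

View pics/w6.png

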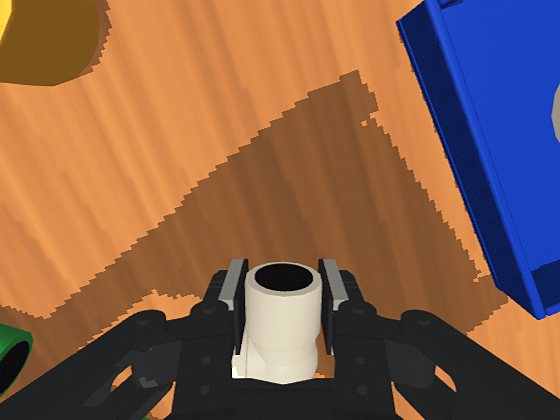

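The elbow collar is held at (283,315) with a 30 mm gap. I'll lift it to z 120, move towards the L tray and look.

```bash
python3 - <<'E'
from h import *
go(630,15,130,71.8)
E
```

```text
go [-13.29  24.08 -12.76] [ 0.1 -0.4  0. ]
```

```bash
python3 -m creep '0 0 -4 0 0 0 2.5;0 0 -8 0 0 0 2.5;0 0 -12 0 0 0 2.5;-2 4 -12.8 0 0 0 2.5;-4 8 -12.8 0 0 0 2.5;-6.5 12 -12.8 0 0 0 2.5;-9 16 -12.8 0 0 0 2.5;-11 20 -12.8 0 0 0 2.5;-13.3 24 -12.8 0 0 0 2.5;-13.3 24 -12.8 0 0 0 2.5;-13.3 24 -12.8 0 0 0 2.5;-13.3 24 -12.8 0 0 0 2.5'; python3 - <<'E'
from h import *
st(); im=imaging.snapshot('wrist');i=imaging.camera_info('wrist'); np.savez('w7',im=im,**i)
cv2.imwrite('pics/w7.png',im[:,:,::-1])
cv2.imwrite('pics/s7.png',imaging.snapshot('side')[:,:,::-1])
E
```

```text
time: 10.85
tool_pos: [628.5, 15.7, 130.2]
tcp_rot: [180.0, -0.4, 71.8]
ft_force: [0.5, 0.4, -0.5]
finger_gap: 31.0
t 10.85 [628.5  15.7 130.2] [180.   -0.4  71.8] F [ 0.5  0.4 -0.5] gap 31.0 j [-3. 15. 87.  0. 78. 15.]
```

View pics/w7.png

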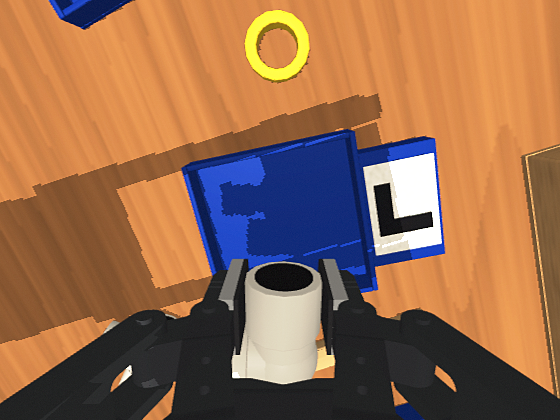

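View pics/s7.png

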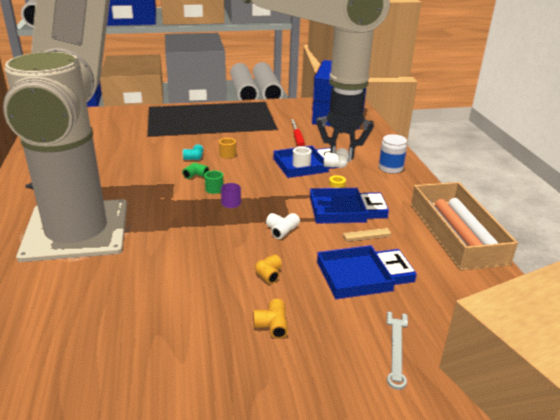

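```bash
python3 - <<'E'
from h import *
i=dict(np.load('w7.npz')); p=ray(i,[[183,165],[354,131],[376,290]],28); print(p.round(1),np.linalg.norm(p[1]-p[0]),np.linalg.norm(p[2]-p[1]),'centre',(p[0]+p[2])/2)
c=(p[0]+p[2])/2
go(c[0]+10,c[1]+11,130,71.8)
E
```

```text
[[573.6  71.4]
 [693.7  56.6]
 [679.  -65.8]] 121.03187062416798 123.27145830488013 centre [626.27948012   2.80633651]
go [0.01 0.81 0.06] [ 0.  -0.4  0.1]
```

```bash
python3 -m creep '0 0.5 4 0 0 0 2.5;0 0.5 7 0 0 0 2.5;0 0.5 9 0 0 0 2.5;0 0.5 10.5 0 0 0 2.5;0 0.5 11.5 0 0 0 2.5;0 0.5 12 0 0 0 2.5;0 0.5 12.2 0 0 0 2.5;0 0.5 12.2 0 0 0 2.5;0 0.5 12.2 0 0 0 2.5;0 0.5 12.2 0 0 0 4.6;0 0.5 12.2 0 0 0 4.6;0 0.5 12.2 0 0 0 4.6;0 0.5 10 0 0 0 4.6;0 0.5 7 0 0 0 4.6;0 0.5 2 0 0 0 4.6;0 0.5 -3 0 0 0 4.6;0 0.5 -8 0 0 0 4.6;0 0.5 -12 0 0 0 4.6;0 0.5 -12 0 0 0 4.6'; python3 - <<'E'
from h import *
st(); im=imaging.snapshot('wrist');i=imaging.camera_info('wrist'); np.savez('w8',im=im,**i)
cv2.imwrite('pics/w8.png',im[:,:,::-1])
E
```

```text
time: 12.85
tool_pos: [636.5, 13.7, 259.9]
tcp_rot: [179.2, -0.6, 71.9]
ft_force: [0.9, -0.9, 0.3]
finger_gap: 46.2
t 12.85 [636.5  13.7 259.9] [179.2  -0.6  71.9] F [ 0.9 -0.9  0.3] gap 46.2 j [-4. 12. 78.  0. 90. 15.]
```

View pics/w8.png

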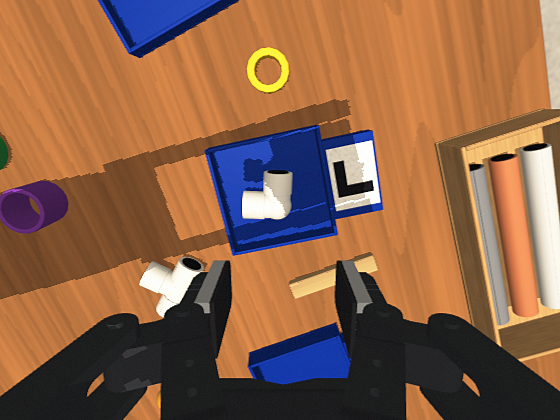

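The elbow lies flat in the L tray at (270,195). Next I'll view the white tee from overhead at yaw 135, the grip orientation for its branch.

```bash
python3 - <<'E'
from h import *
go(520,-115,250,135)
E
```

```text
go [-15.82  -6.96   0.38] [  0.8  -0.2 -63.1]
```

```bash
python3 -m creep '-15.8 -7 0 0.8 0 -63 7;-15.8 -7 0 0.8 0 -63 7;-15.8 -7 0 0.8 0 -63 7;-15.8 -7 0 0.8 0 -63 7;-15.8 -7 0 0.8 0 -63 7;-15.8 -7 0 0.8 0 -63 7;-15.8 -7 0 0.8 0 -63 7;-15.8 -7 0 0.8 0 -63 7;-15.8 -7 0 0.8 0 -63 7;-15.8 -7 0 0.8 0 -63 7;-15.8 -7 0 0.8 0 -63 7;-15.8 -7 0 0.8 0 -63 7'; python3 - <<'E'
from h import *
st(); i=imaging.camera_info('wrist'); im=imaging.snapshot('wrist'); np.savez('w9',im=im,**i)
cv2.imwrite('pics/w9.png',im[:,:,::-1])
a=proj(i,[470,-67,16])[0]; print(a)
h=cv2.cvtColor(im,cv2.COLOR_RGB2HSV); q=((h[...,1]<70)&(h[...,2]>90)).astype(np.uint8)
x,y=a.astype(int); m=np.zeros_like(q); m[max(y-50,0):y+50,x-50:x+50]=1; q*=m
cs,_=cv2.findContours(q,cv2.RETR_EXTERNAL,cv2.CHAIN_APPROX_NONE); c=max(cs,key=cv2.contourArea)
p=ray(i,c[:,0],16).astype(np.float32); print(cv2.minAreaRect(p)); 
a=cv2.approxPolyDP(c,3,True)[:,0]; print(a.tolist(), ray(i,a,16).round(0).tolist())
E
```

```text
time: 14.1
tool_pos: [519.5, -114.6, 253.5]
tcp_rot: [180.0, -0.2, 134.8]
ft_force: [0.3, -0.1, 0.3]
finger_gap: 69.6
t 14.1 [ 519.5 -114.6  253.5] [180.   -0.2 134.8] F [ 0.3 -0.1  0.3] gap 69.6 j [-18.  -3.  94.   0.  89. -63.]
[280.620336   112.66721219]
((468.4410095214844, -65.75849914550781), (75.19505310058594, 60.04568862915039), 44.860809326171875)
[[266, 81], [267, 109], [246, 110], [246, 138], [313, 140], [315, 111], [294, 110], [296, 81]] [[438.0, -55.0], [457.0, -74.0], [443.0, -91.0], [462.0, -111.0], [514.0, -63.0], [494.0, -41.0], [478.0, -55.0], [459.0, -34.0]]
```

View pics/w9.png

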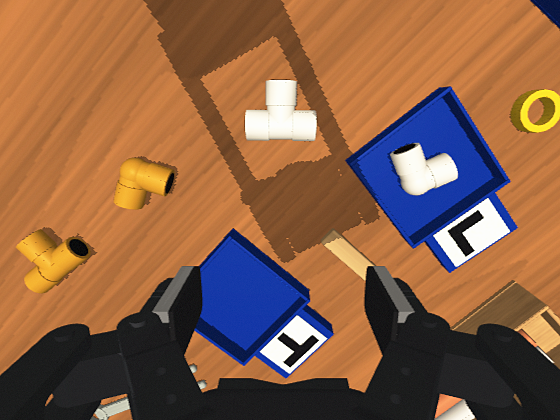

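The white tee is at (281,112) with its branch pointing up. It measures 75×60 mm at 44.9°, and the T tray is in view at (255,295). The grip point is (457,-53).

```bash
python3 - <<'E'
from h import *
go(457,-53,2,134.9)
i=dict(np.load('w9.npz')); p=ray(i,[[233,230],[309,291],[246,363]],28); print(p.round(1),np.linalg.norm(p[1]-p[0]),np.linalg.norm(p[2]-p[1]),'c',(p[0]+p[2])/2,ray(i,[[297,342]],22))
E
```

```text
go [ 8.7  -0.11 25.18] [ 0.  -0.2 -0. ]
[[ 520.8 -193.3]
 [ 635.2 -186.3]
 [ 651.7 -311.8]] 114.65713848093677 126.64683695573972 c [ 586.27712468 -252.58768505] [[ 678.49788082 -248.14216614]]
```

```bash
python3 -m creep '4.4 0 4 0 0 0 5.5;8.7 -0.1 9 0 0 0 5;8.7 -0.1 14 0 0 0 5;8.7 -0.1 17.5 0 0 0 5;8.7 -0.1 19.5 0 0 0 5;8.7 -0.1 21.5 0 0 0 5;8.7 -0.1 23 0 0 0 5;8.7 -0.1 24.5 0 0 0 5;8.7 -0.1 25.2 0 0 0 5;8.7 -0.1 25.2 0 0 0 5;8.7 -0.1 25.2 0 0 0 5;8.7 -0.1 25.2 0 0 0 2.5;8.7 -0.1 25.2 0 0 0 2.5;8.7 -0.1 25.2 0 0 0 2.5;8.7 -0.1 25.2 0 0 0 2.5;8.7 -0.1 25.2 0 0 0 2.5;8.7 -0.1 25.2 0 0 0 2.5' 35; python3 - <<'E'
from h import *
st(); im=imaging.snapshot('wrist')
cv2.imwrite('pics/w10.png',im[:,:,::-1]); go(586,-252,130,180);go(586,-252,130,134.9)
E
```

```text
time: 15.85
tool_pos: [458.0, -53.2, 3.0]
tcp_rot: [179.9, -0.1, 134.9]
ft_force: [-1.3, 0.0, 6.9]
finger_gap: 30.7
t 15.85 [458.  -53.2   3. ] [ 1.799e+02 -1.000e-01  1.349e+02] F [-1.3  0.   6.9] gap 30.7 j [-13.   0. 118.   0.  61. -58.]
go [-23.1   -4.93 -12.75] [  0.1  -0.  -45.1]
go [-23.1   -4.93 -12.75] [ 0.1 -0.1 -0. ]
```

View pics/w10.png

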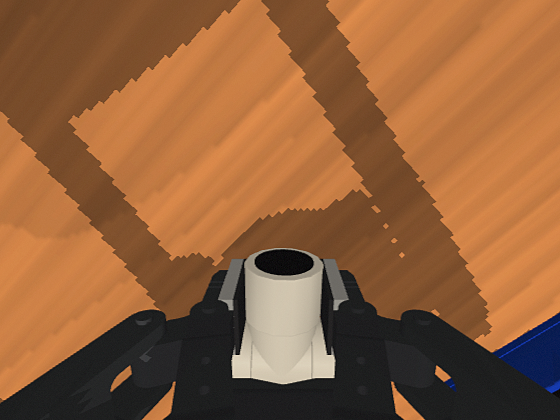

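The tee branch is held at (283,320). I'll lift it and carry it over the T tray at yaw 95.

```bash
python3 - <<'E'
from h import *
go(590,-238,130,95)
E
python3 -m creep '0 0 -4 0 0 0 2.5;0 0 -8 0 0 0 2.5;0 0 -12 0 0 0 2.5;-3.5 -0.6 -12.8 0 0 6 2.5;-7 -1.2 -12.8 0 0 12 2.5;-11 -1.8 -12.8 0 0 18 2.5;-14 -2.5 -12.8 0 0 25 2.5;-18 -3 -12.8 0 0 32 2.5;-22.4 -3.7 -12.8 0 0 40 2.5;-22.4 -3.7 -12.8 0 0 40 2.5;-22.4 -3.7 -12.8 0 0 40 2.5;-22.4 -3.7 -12.8 0 0 40 2.5'; python3 - <<'E'
from h import *
st(); im=imaging.snapshot('wrist');i=imaging.camera_info('wrist'); np.savez('w11',im=im,**i)
cv2.imwrite('pics/w11.png',im[:,:,::-1])
cv2.imwrite('pics/t11.png',imaging.snapshot('top')[:,:,::-1])
E
```

```text
go [-22.39  -3.66 -12.74] [ 0.1 -0.1 39.9]
time: 17.1
tool_pos: [589.4, -237.7, 130.6]
tcp_rot: [-180.0, -0.2, 94.9]
ft_force: [0.0, 0.7, -0.3]
finger_gap: 31.0
t 17.1 [ 589.4 -237.7  130.6] [-180.    -0.2   94.9] F [ 0.   0.7 -0.3] gap 31.0 j [-27.  17.  85.   0.  78. -32.]
```

View pics/w11.png

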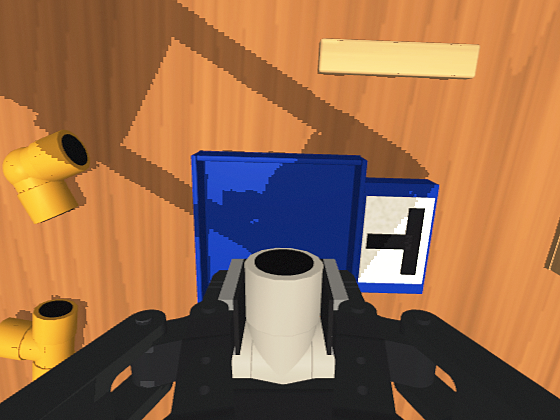

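```bash
python3 - <<'E'
from h import *
i=dict(np.load('w11.npz')); p=ray(i,[[192,155],[366,160]],28); u=(p[1]-p[0])/np.linalg.norm(p[1]-p[0]); L=np.linalg.norm(p[1]-p[0])
c=(p[0]+p[1])/2+62*np.array([u[1],-u[0]]); print(p.round(1),L,np.degrees(np.arctan2(u[1],u[0])),'c',c)
t=c+13*np.array([np.cos(np.radians(94.9)),np.sin(np.radians(94.9))]); go(*t,7.5,94.9)
E
```

```text
[[ 523.6 -201.4]
 [ 645.  -194.4]] 121.66656773057784 3.3170522358916177 c [ 587.87972473 -259.76751152]
go [-0.94 -0.37 12.36] [ 0.  -0.1  0. ]
```

```bash
python3 -m creep '-0.9 -0.3 4 0 0 0 2.5;-0.9 -0.3 7 0 0 0 2.5;-0.9 -0.3 9 0 0 0 2.5;-0.9 -0.3 10.5 0 0 0 2.5;-0.9 -0.3 11.5 0 0 0 2.5;-0.9 -0.3 12.1 0 0 0 2.5;-0.9 -0.3 12.3 0 0 0 2.5;-0.9 -0.3 12.3 0 0 0 2.5;-0.9 -0.3 12.3 0 0 0 2.5;-0.9 -0.3 12.3 0 0 0 4.6;-0.9 -0.3 12.3 0 0 0 4.6;-0.9 -0.3 12.3 0 0 0 4.6;-0.9 -0.3 10 0 0 0 4.6;-0.9 -0.3 7 0 0 0 4.6;-0.9 -0.3 2 0 0 0 4.6;-0.9 -0.3 -3 0 0 0 4.6;-0.9 -0.3 -8 0 0 0 4.6;-5 -0.3 -12 0 0 0 4.6;-5 -0.3 -12 0 0 0 4.6;-5 -0.3 -12 0 0 0 4.6'; python3 - <<'E'
from h import *
st()
for n in ['wrist','side','top']: cv2.imwrite(f'pics/f_{n}.png',imaging.snapshot(n)[:,:,::-1])
E
```

```text
time: 19.2
tool_pos: [591.4, -289.3, 252.9]
tcp_rot: [179.8, -0.0, 94.9]
ft_force: [-0.4, 0.8, -2.0]
finger_gap: 46.2
t 19.2 [ 591.4 -289.3  252.9] [179.8  -0.   94.9] F [-0.4  0.8 -2. ] gap 46.2 j [-31.  16.  73.   0.  90. -35.]
```

View pics/f_wrist.png

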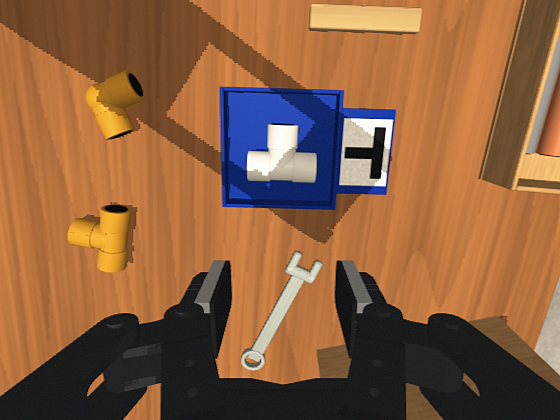

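View pics/f_side.png

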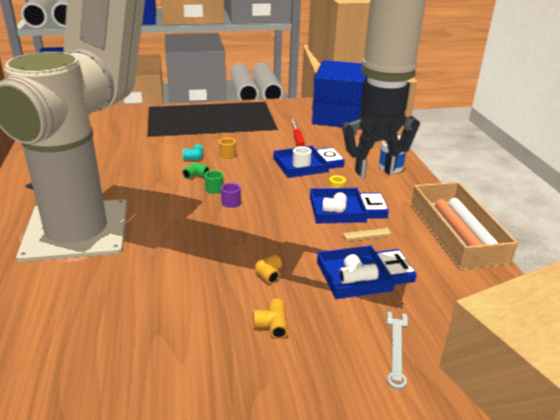

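View pics/f_top.png

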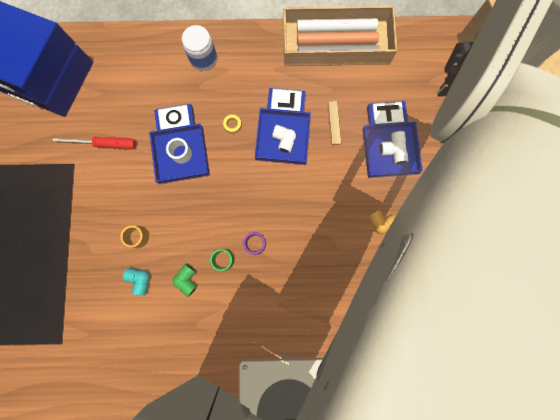

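The wrist view shows the tee flat in the T tray at (282,155). The side view shows the socket upright at (302,157), the elbow at (335,203) and the tee at (360,270), each in its tray, with the brass parts where they were. I'll hand in.

```bash
python3 - <<'E'
from h import *
st(); print(r.hand_in())
E
```

```text
t 19.35 [ 589.9 -286.6  248.3] [-179.9   -0.3   95. ] F [ 0.5  0.3 -0.2] gap 46.0 j [-30.  16.  74.   0.  90. -35.]
the job is handed in; nothing more can be done
None
```

I put the white socket upright in the ring tray, the elbow flat in the L tray and the tee flat in the T tray, in that order. The job was handed in at about 19 s.

The last wrist, side and top pictures show each fitting inside the right tray. The brass fittings and the coloured look-alikes looked unmoved. The gripper was empty and well above the counter, and no wrist force reading went above about 7 N. No check failed. I judged that the elbow and tee lie flat by eye from the pictures and did not measure it. The arm hid the brass tee in the last top picture, but the side and wrist pictures show it.

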